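Draw the drilling shuttle out and release its clamp

TASK

The holes are drilled, so get the part ready to take out of the shuttle jig: hook a fingertip behind the red lip of the shuttle and draw it out along its rails as far as the front stop, and only then push the red clamp lever back toward the lip until it is fully open. Only hook and push, with nothing pinched or lifted, do not touch the lever while the shuttle is still in, and leave the blanks and tools lying round it undisturbed.

Things in the scene. Friction and masses are not known exactly. Their poses are not given: they have to be found in the camera images.
- jig_bed: Plywood bed of a shuttle drilling jig, fixed to the table, 210x300x15 mm, with two rails along its y. Origin on the table under the middle of the home position; y from -135 to +165 mm. A dark steel drill bridge, top 148 mm high, spans y -98 to -12, x +-101. Its +y axis is the way the shuttle draws out. Yaw varies.
- shuttle (a joint): Travel of the aluminium shuttle along the bed's +y, m: 0 fully home under the bridge, 0.120 at the front stop (a solid stop). Slides with about 3 to 6 N of friction plus some damping and stays where left. Its deck is 40 mm above the table, 150 mm wide, up to 125 mm from the bed origin (at home), then a tongue 110 mm wide to the lip.
- lip_top (a point): Middle of the top edge of the lip, 68 mm above the table; moves with the shuttle, at y = 212.5 mm of the bed when home. Axes as the bed's.
- pull_lip: Red upturned pull lip at the outer end of the shuttle's tongue: 110 mm wide (x), 5 mm thick (y), standing 28 mm above the 40 mm high deck. Origin 34 mm below point lip_top. Behind it (-y) the deck is bare for 90 mm, up to the plywood sled (58 mm high); the clamp's foot is 102 mm and its tall handle 115 mm behind the lip.
- jig_lever (a joint): Lever of the toggle clamp on the shuttle, rad: 0 clamped (handle nearly upright), 0.785 fully open (a solid stop), handle leaning 45 deg further toward the lip. Hinge along x at shuttle y = 65 mm, 86.5 mm above the table. About 0.15 N m of friction; stays where left. While the shuttle is home the bridge blocks it after about 0.04 rad.
- handle (a point): Point inside the red handle of the clamp lever, on its axis: at y = 80 mm, z = 180 mm when closed and the shuttle is home; turns and moves with the lever. Handle 23 mm thick, 85 mm long, its top 30 mm above this point, lower end 55 mm below; it leans 7 deg toward +y when closed. Axes as the bed's when closed. Nothing stands within 60 mm behind it (-y) above 130 mm, nor beside it.
- blank1: loose wooden blank 45x90x19 mm lying flat, one of two waiting right of the jig; origin under its centre
- blank2: the second loose wooden blank 45x90x19 mm; origin under its centre
- tape: yellow tape measure 36x80x64 mm standing right of the jig; origin under its centre
- pliers: pliers with dark red grips, 61x197x15 mm, lying at the right; origin under the centre
- dowel: loose piece of dowel stock 16x120x16 mm at the near edge; origin under its centre

How it is judged:
On the way, in this order (a step that is already met when the one before it is completed fails the run):
1. the shuttle is being drawn out by its lip (contact force between the fingers and pull_lip above 1 N and value of joint shuttle between 0.035 and 0.105 m), for 0.1 s.
2. the shuttle is at its front stop, the clamp still closed (value of joint shuttle above 0.113 m and value of joint jig_lever below 0.1 rad), for 0.2 s.
3. the clamp lever is pushed fully open (value of joint shuttle above 0.112 m and value of joint jig_lever above 0.7 rad), for 0.2 s.
At the end, for the whole second after the job is handed in: The shuttle stands within 8 mm of its front stop, the clamp lever is within about 5 degrees of fully open, both are at rest, and every blank and tool lies within 30 mm of where it started (all of step 3 and velocity of joint shuttle below 0.01 m/s and velocity of joint jig_lever below 0.05 rad/s and distance of each of blank1, blank2, tape, pliers, dowel from where it was at the start of the episode below 0.03 m); the robot touches nothing.
It fails at once if the lip is pinched between the fingers (TCP in the lip's own plane, within 5 mm, while the fingers bear on it) (contact force between the fingers and pull_lip above 2 N and y of the grasp point in the frame of lip_top between -0.005 and 0.005 m).
It fails at once if the lever's handle is pinched between the fingers (TCP within 6 mm of the handle's mid-plane while the fingers bear on it) (contact force between the fingers and jig_lever above 2 N and y of the grasp point in the frame of handle between -0.006 and 0.006 m).
It fails at once if the lever is touched or moved before the shuttle is out (value of joint shuttle below 0.1 m and (contact force between the fingers and jig_lever above 1.5 N or value of joint jig_lever above 0.1 rad)).
It fails at once if a blank or tool lying about is moved or lifted (distance of any of blank1, blank2, tape, pliers, dowel from where it was at the start of the episode above 0.03 m).
It also fails if it takes over 48 s, if anything falls off the work surface, if the arm or the gripper's body presses on something with over 40 N, if the wrist force passes 120 N, or if a joint passes its speed limit or range.

ROBOT

A 6-joint arm with a two-finger parallel gripper is mounted at the origin on a cart in front of the work surface, level with it; the furniture and walls round the work are solid. World frame = base frame: x ahead of the robot, y to its left, z up, the work surface at z = 0. Lengths are in m, angles in rad, forces in N, time in s.
With the tool pointing down it reaches from about 0.3 to 0.875 m from the base axis. Payload 6.4 kg.
Tool frame: the origin (TCP) lies between the finger pads, 19 mm behind the fingertips; this is the grasp point; z points along the fingers, y is the line along which they close (so a half turn about z gives the same grasp; the last joint's range is limited). The gripper opens to 85 mm and grips with 20 to 120 N. Pads are 22 mm wide; open, the fingers measure 114 mm over their backs; the gripper's body (76 mm by 85 mm) begins 54 mm behind the grasp point. The pads swing forward as they close: fully open they stand 13 mm farther back than shut.
Start: joints at [-1.479, 0.181, 1.607, -0, 1.354, -0.206], TCP at [0.169, -0.55, 0.25] pointing down, gripper open.
Joint ranges: [-2.99, 2.99], [-0.89, 2.07], [0.3, 2.58], [-1.14, 4.28], [0, 2.63], [-3.12, 3.12]. Speed limits (rad/s): [2.57, 2.57, 3.01, 3.14, 3.14, 3.14].

INTERFACE

Orientations are given as a unit quaternion [w, x, y, z].
In Python, from bench import readout, vision, ctrl gives the robot as it stands.
- The arm moves only by the tool play_rows, never from a script. Its arguments are lists of equal length, an entry for each row: "xyz": the shift along the tool's x, y, z in mm, a list of three; "rot": the turn, a rotation vector about the tool's x, y, z in rad, a list of three; "grip": the opening, from 0 (shut) to 1 (fully open). In form: {"xyz": [[x, y, z], ...], "rot": [[rx, ry, rz], ...], "grip": [grip, ...]}. A call has exactly 10 rows; each row is the pose to reach, as a shift and turn from the pose commanded when the call began, along the tool's axes at that moment; what a row does not reach only later rows make up. A row lasts 1/8 s, in which the tool goes at most 62.5 mm and 10.7 degrees, less where a joint would pass 70% of its speed; a pose out of reach is approached as far as the arm can. A call with a gripper value outside its range is refused whole. The fingers move at their own pace and stop on an object; the grip force is fixed at half the most. Time passes only in rows, so rows that repeat a pose let the fingers close, or fill a call up. It gives the time, the measured TCP pose, the force, the opening and the grip force at its end, in the units of the state.
- readout.get_obs(): the state, without advancing time (a new reading comes with each control period).
- vision.camera(name): name is "scene" or "top" or "wrist"; returns a dict with "color" (420x560x3 uint8, red, green, blue), "depth" (420x560 float32, m along the optical axis (not along the pixel's ray), 0 where there is no reading), "camera_matrix" (3x3 intrinsics, pixels), "extrinsics" (4x4, takes a point from camera to world coordinates); the wrist camera has in their place "hand_eye" (4x4, takes a point from camera to tool coordinates, whose origin is the TCP and whose axes are the flange's). Camera axes: x right, y down, z forward; pixel columns grow to the right and rows downward; lengths in m; the calibration is good to about 2 mm. A picture is of the moment at which its call begins: read the wrist's pose just before it.
- ctrl.hand_in(): hands the job in; it is judged then, once.
The state is a dict: "time_s": time; "q": joint angles; "dq": joint speeds; "joint_efforts": joint torques, N m; "eef_pos": TCP position; "eef_rot": TCP orientation; "wrist_force": force on the tool from outside, world axes, zero at the start; "torque": the same for the moment, N m; "opening": opening from 0.0 (shut) to 1.0 (fully open); "grasp_force": force on a finger pad.
Only numpy, scipy, OpenCV 4.12 (cv2) and the standard library are available. Lean on these libraries where they do the work, as an engineer would, in place of code of your own. Each camera call takes 0.05 s, during which the arm holds its last target. There are 200 camera calls.

## Working session

There is one attempt and no reset: what is moved stays moved. The work goes in short steps, Python scripts to look and compute and a tool call to move; the robot and the scene stay as the last step left them, time stands still between calls to the robot, and variables do not carry over. Pictures are saved under pics/ and viewed, at most 10 in all, crops included, and the job is handed in when it is done.

Besides the shell and the picture viewer there is one more tool, called after "Emit:" as name(argument=value, ...), one argument or row to a line, values as JSON. play_rows: Moves the arm, as the interface text tells. Its arguments: {"type":"object","properties":{"xyz":{"type":"array","items":{"type":"array","items":{"type":"number"}}},"rot":{"type":"array","items":{"type":"array","items":{"type":"number"}}},"grip":{"type":"array","items":{"type":"number"}}},"required":["xyz","rot","grip"]}

```bash
mkdir -p pics; python3 - <<'E'
from bench import readout, vision
import cv2,numpy as np
o=readout.get_obs(); print(o['eef_pos'],o['eef_rot'],o['opening'])
ims=[]
for n in ['scene','top']:
    c=vision.camera(n); np.savez(n+'.npz',**c)
    cv2.imwrite(f'pics/{n}0.png',c['color'][:,:,::-1])
    rgb=c['color'].astype(int); d=c['depth']
    hsv=cv2.cvtColor(c['color'],cv2.COLOR_RGB2HSV)
    m=(((hsv[...,0]<8)|(hsv[...,0]>172))&(hsv[...,1]>140)&(hsv[...,2]>80)).astype(np.uint8)
    k,l,s,ce=cv2.connectedComponentsWithStats(m)
    K=c['camera_matrix'];E=c['extrinsics']
    print(n,E[:3,3])
    for i in range(1,k):
        if s[i,4]<40: continue
        v,u=np.nonzero((l==i)&(d>0)); z=d[v,u]
        P=np.c_[(u-K[0,2])/K[0,0]*z,(v-K[1,2])/K[1,1]*z,z]@E[:3,:3].T+E[:3,3]
        print(s[i],ce[i].round(),P.min(0).round(3),P.max(0).round(3),np.median(P,0).round(3))
E
```

```text
[ 0.16869806 -0.54915762  0.24909374] [-8.65991427e-04  9.88935252e-01  1.48345252e-01  5.88299447e-05] 0.9980267868361509
scene [-0.53720373  0.56148344  0.88087736]
[  0   6  20  38 585] [ 8. 25.] [2.085 0.278 0.282] [2.198 0.362 0.438] [2.17  0.311 0.356]
[  3 135  28   8 149] [ 16. 138.] [ 1.769  0.366 -0.025] [1.817 0.465 0.004] [ 1.792  0.421 -0.01 ]
[221 195   9  27 184] [225. 207.] [ 0.551 -0.073  0.008] [0.863 0.07  0.211] [0.559 0.058 0.18 ]
[362 205  15  16  59] [368. 213.] [ 0.516 -0.463  0.006] [ 0.618 -0.428  0.016] [ 0.56  -0.437  0.012]
[369 205  19  14  64] [379. 211.] [ 0.507 -0.489  0.004] [ 0.604 -0.469  0.017] [ 0.552 -0.477  0.011]
top [ 0.39166678 -0.1262678   1.20172101]
[392 177  11  44 162] [396. 199.] [ 0.501 -0.464  0.006] [ 0.623 -0.43   0.019] [ 0.562 -0.442  0.013]
[405 179   9  44 169] [409. 201.] [ 0.495 -0.491  0.005] [ 0.616 -0.464  0.02 ] [ 0.553 -0.481  0.013]
[203 185   9   8  55] [207. 189.] [0.555 0.041 0.198] [0.573 0.06  0.214] [0.563 0.05  0.208]
[255 198  14  36  49] [262. 215.] [ 0.467 -0.088  0.052] [ 0.561 -0.052  0.072] [ 0.519 -0.071  0.067]
```

View pics/top0.png

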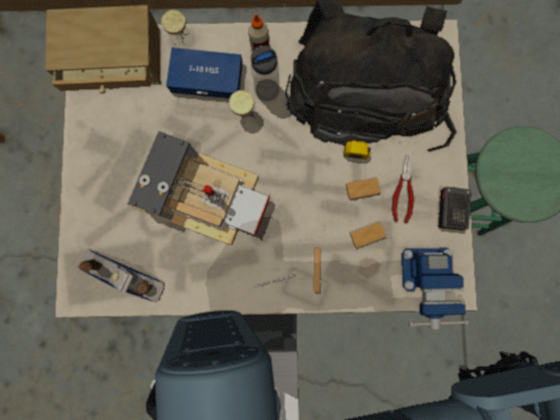

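View pics/scene0.png

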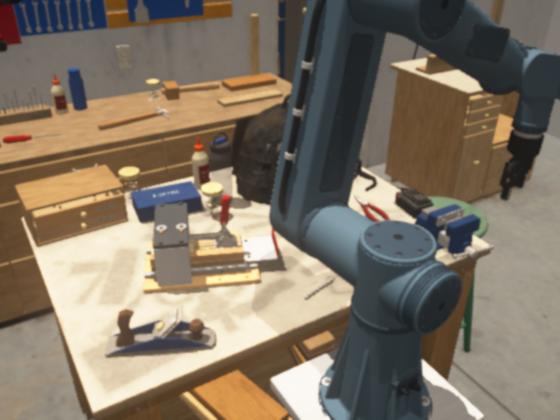

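The top view shows the bridge at about (163,175), the handle top at (207,189), and the lip from (269,198) to (256,234). The draw direction is image right and slightly down. The scene view agrees, with the handle upright at (225,207).

```bash
cat > m.py <<'E'
import numpy as np,cv2
def ray(c,u,v,h):
    K=c['camera_matrix'];E=c['extrinsics']
    d=np.stack([(u-K[0,2])/K[0,0],(v-K[1,2])/K[1,1],np.ones_like(u,float)],-1)@E[:3,:3].T
    return E[:3,3]+d*((h-E[2,3])/d[...,2])[...,None]
def cloud(c):
    v,u=np.indices(c['depth'].shape);K=c['camera_matrix'];E=c['extrinsics'];z=c['depth']
    return np.stack([(u-K[0,2])/K[0,0]*z,(v-K[1,2])/K[1,1]*z,z],-1)@E[:3,:3].T+E[:3,3]
def red(c):
    h=cv2.cvtColor(c['color'],cv2.COLOR_RGB2HSV)
    return ((h[...,0]<10)|(h[...,0]>170))&(h[...,1]>110)&(h[...,2]>60)
E
python3 - <<'E'
from m import *
c=dict(np.load('top.npz')); P=cloud(c)
box=np.zeros(P.shape[:2],bool); box[110:270,110:290]=1
m=box&(P[...,2]>.14)&(P[...,2]<.156)
m[:, 200:]=0
v,u=np.nonzero(m); Q=ray(c,u.astype(float),v.astype(float),.148)[:,:2]
r=cv2.minAreaRect((Q*1000).astype(np.float32)); print('bridge',len(Q),r,cv2.boxPoints(r))
m=red(c)&box; m[:,:240]=0
v,u=np.nonzero(m); Q=ray(c,u.astype(float),v.astype(float),.068)[:,:2]*1000
print('lip',len(Q),cv2.minAreaRect(Q.astype(np.float32)),cv2.fitLine(Q.astype(np.float32),2,0,.01,.01).ravel(),Q[v.argmin()],Q[v.argmax()])
m=box&(P[...,2]>.03)&(P[...,2]<.048)&(c['color'].min(2)>150)&(np.indices(box.shape)[1]>225)
v,u=np.nonzero(m); Q=ray(c,u.astype(float),v.astype(float),.04)[:,:2]*1000
r=cv2.minAreaRect(Q.astype(np.float32)); print('deck',len(Q),r,cv2.boxPoints(r))
m=red(c)&box; m[:,240:]=0
v,u=np.nonzero(m&(P[...,2]>.19));print('handle',P[v,u].mean(0),ray(c,np.array([u.mean()]),np.array([v.mean()]),.209))
E
python3 -c "
import cv2
a=cv2.imread('pics/top0.png')[120:270,110:300];cv2.imwrite('pics/crop.png',cv2.resize(a,None,fx=4,fy=4))"
```

```text
bridge 2394 ((616.728271484375, 182.90390014648438), (85.93302154541016, 200.30628967285156), 68.33993530273438) [[507.78802 179.93768]
 [693.95074 106.00482]
 [725.6685  185.87012]
 [539.5058  259.80298]]
lip 78 ((516.0205688476562, -71.70726013183594), (5.316019058227539, 105.33175659179688), 68.10153198242188) [ 9.2932171e-01 -3.6927116e-01  5.1531335e+02 -7.1361206e+01] [565.28065812 -90.36905717] [467.06266274 -52.29405618]
deck 1072 ((542.2451171875, -28.751869201660156), (84.72215270996094, 132.62948608398438), 70.73930358886719) [[465.66867  -46.86685 ]
 [590.8746   -90.61693 ]
 [618.82153  -10.636887]
 [493.61566   33.11319 ]]
handle [0.56271382 0.04955553 0.20727241] [[0.5624226  0.04925325 0.209     ]]
```

View pics/crop.png

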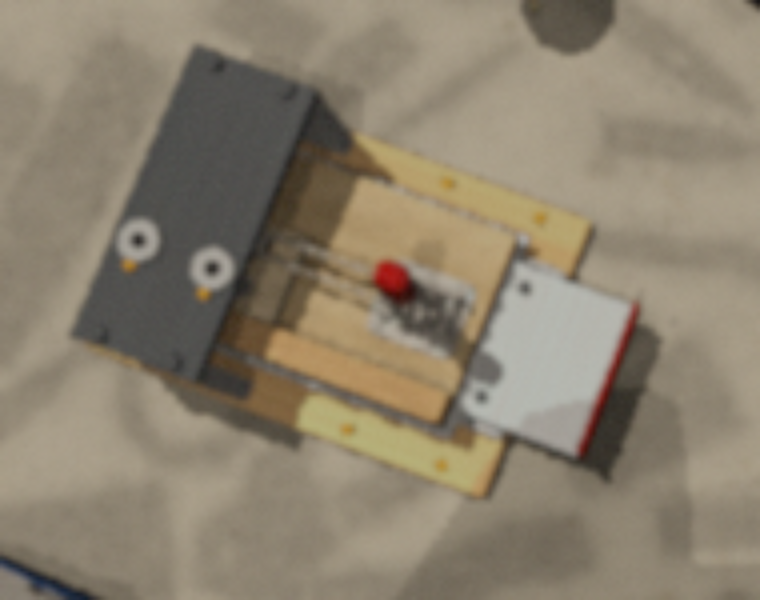

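```bash
cat > go.py <<'E'
import sys,numpy as np
from scipy.spatial.transform import Rotation as R
from bench import readout
# target in mm: s along draw dir (0 at home lip), x lateral, z ; tool y along draw, tool z down
d=np.array([-.368,-.930,0]); d/=np.linalg.norm(d); x=np.array([d[1],-d[0],0]); L=np.array([516,-71.7,0])
o=readout.get_obs(); q=np.array(o['eef_rot']); r=R.from_quat(q[[1,2,3,0]]); p=np.array(o['eef_pos'])*1000
T=R.from_matrix(np.c_[np.cross(d,[0,0,-1]),d,[0,0,-1]])
e=p-L; print('now s,x,z',(e@d).round(1),(e@x).round(1),p[2].round(1),'q',np.round(o['q'],2),'t',o['time_s'],'F',np.round(o['wrist_force'],1),'op',o['opening'])
if len(sys.argv)>3:
    s,l,z=map(float,sys.argv[1:4]); g=L+d*s+x*l+[0,0,z]
    print('shift',r.inv().apply(g-p).round(1),'rot',(r.inv()*T).as_rotvec().round(3))
E
python3 go.py -40 0 250
python3 - <<'E'
from bench import vision
print(vision.camera('wrist')['hand_eye'].round(3))
E
```

```text
now s,x,z 571.8 147.3 249.2 q [-1.48  0.18  1.61  0.    1.35 -0.21] t 0.1 F [-0.1  0.6  0. ] op 0.9974671157107352
shift [ 4.971e+02 -3.858e+02 -1.000e-01] rot [-0.002  0.     0.675]
[[-0.001 -0.948 -0.319  0.082]
 [ 1.    -0.001  0.    -0.   ]
 [-0.    -0.319  0.948 -0.124]
 [ 0.     0.     0.     1.   ]]
```

Emit:
play_rows(
  xyz=[
    [50, -39, 0],
    [99, -77, 0],
    [149, -116, 0],
    [199, -154, 0],
    [248, -193, 0],
    [298, -231, 0],
    [348, -270, 0],
    [398, -309, 0],
    [447, -347, 0],
    [497, -386, 0],
  ],
  rot=[
    [0, 0, 0.07],
    [0, 0, 0.14],
    [0, 0, 0.2],
    [0, 0, 0.27],
    [0, 0, 0.34],
    [0, 0, 0.41],
    [0, 0, 0.47],
    [0, 0, 0.54],
    [0, 0, 0.61],
    [0, 0, 0.675],
  ],
  grip=[0, 0, 0, 0, 0, 0, 0, 0, 0, 0],
)

```text
time_s: 1.4
eef_pos: [0.529, -0.0365, 0.25]
eef_rot: [0.0, 0.982, -0.189, 0.0]
wrist_force: [0.5, -1.5, 0.1]
opening: 0.004
grasp_force: 0.0
```

```bash
python3 go.py -40 0 66
```

```text
now s,x,z -37.6 0.9 250.0 q [-0.29  0.08  1.72 -0.    1.34  1.66] t 1.4 F [ 0.5 -1.5  0.1] op 0.003625488241916405
shift [  0.8  -2.5 184. ] rot [ 0.    -0.    -0.002]
```

Emit:
play_rows(
  xyz=[
    [0, 0, 30],
    [0, 0, 60],
    [0, 0, 90],
    [0, 0, 115],
    [0, 0, 135],
    [0, 0, 150],
    [0, 0, 165],
    [0, 0, 175],
    [0, 0, 184],
    [0, 0, 184],
  ],
  rot=[
    [0, 0, 0],
    [0, 0, 0],
    [0, 0, 0],
    [0, 0, 0],
    [0, 0, 0],
    [0, 0, 0],
    [0, 0, 0],
    [0, 0, 0],
    [0, 0, 0],
    [0, 0, 0],
  ],
  grip=[0, 0, 0, 0, 0, 0, 0, 0, 0, 0],
)

```text
time_s: 2.65
eef_pos: [0.5278, -0.0383, 0.0654]
eef_rot: [-0.0, 0.982, -0.187, -0.001]
wrist_force: [-0.4, 0.7, -0.1]
opening: 0.0
grasp_force: 0.0
```

```bash
python3 go.py 20 0 66; python3 - <<'E'
from bench import vision
import cv2
cv2.imwrite('pics/w1.png',vision.camera('wrist')['color'][:,:,::-1])
E
```

```text
now s,x,z -35.4 1.4 65.4 q [-0.3   0.33  1.85  0.    0.97  1.65] t 2.65 F [-0.4  0.7 -0.1] op 7.589510767147933e-05
shift [ 1.4 55.4 -0.6] rot [ 0.     0.001 -0.   ]
```

View pics/w1.png

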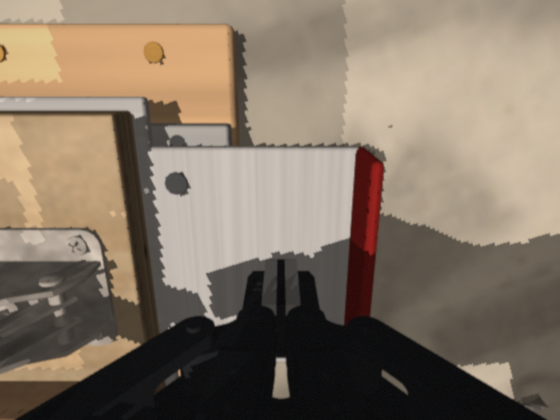

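The fingertips at (281,280) stand over the bare deck, with the lip's inner face to the right at about (352,240). That is clear, so I'll draw now.

Emit:
play_rows(
  xyz=[
    [0, 8, 0],
    [0, 14, 0],
    [0, 20, 0],
    [0, 26, 0],
    [0, 33, 0],
    [0, 41, 0],
    [0, 49, 0],
    [0, 57, 0],
    [0, 65, 0],
    [0, 73, 0],
  ],
  rot=[
    [0, 0, 0],
    [0, 0, 0],
    [0, 0, 0],
    [0, 0, 0],
    [0, 0, 0],
    [0, 0, 0],
    [0, 0, 0],
    [0, 0, 0],
    [0, 0, 0],
    [0, 0, 0],
  ],
  grip=[0, 0, 0, 0, 0, 0, 0, 0, 0, 0],
)

```text
time_s: 3.95
eef_pos: [0.5012, -0.1068, 0.0661]
eef_rot: [0.0, 0.982, -0.188, 0.0]
wrist_force: [2.7, 3.9, 4.1]
opening: 0.003
grasp_force: 2.4
```

```bash
python3 go.py 102 0 66
```

```text
now s,x,z 38.1 0.8 66.1 q [-0.44  0.3   1.89  0.    0.96  1.51] t 3.95 F [2.7 3.9 4.1] op 0.003030892285663613
shift [ 0.8 63.9  0.1] rot [-0. -0. -0.]
```

Emit:
play_rows(
  xyz=[
    [0, 7, 0],
    [0, 14, 0],
    [0, 21, 0],
    [0, 28, 0],
    [0, 35, 0],
    [0, 42, 0],
    [0, 48, 0],
    [0, 53, 0],
    [0, 57, 0],
    [0, 60, 0],
  ],
  rot=[
    [0, 0, 0],
    [0, 0, 0],
    [0, 0, 0],
    [0, 0, 0],
    [0, 0, 0],
    [0, 0, 0],
    [0, 0, 0],
    [0, 0, 0],
    [0, 0, 0],
    [0, 0, 0],
  ],
  grip=[0, 0, 0, 0, 0, 0, 0, 0, 0, 0],
)

```text
time_s: 5.2
eef_pos: [0.4799, -0.1598, 0.066]
eef_rot: [-0.003, 0.982, -0.188, 0.001]
wrist_force: [12.6, 22.7, 4.7]
opening: -0.002
grasp_force: 13.1
```

```bash
python3 go.py 107 0 66
```

```text
now s,x,z 95.2 1.1 66.0 q [-0.56  0.28  1.91  0.01  0.95  1.39] t 5.2 F [12.6 22.7  4.7] op -0.0024351212798929024
shift [ 1.1 11.8 -0.1] rot [-0.005 -0.    -0.002]
```

Force has risen to 26 N, so this is probably the stop. I'll back off the lip and check from above.

Emit:
play_rows(
  xyz=[
    [0, 1, 0],
    [0, 1, 0],
    [0, 0, 0],
    [0, -5, 0],
    [0, -10, 0],
    [0, -15, 0],
    [0, -20, 0],
    [0, -25, 0],
    [0, -25, 0],
    [0, -25, 0],
  ],
  rot=[
    [0, 0, 0],
    [0, 0, 0],
    [0, 0, 0],
    [0, 0, 0],
    [0, 0, 0],
    [0, 0, 0],
    [0, 0, 0],
    [0, 0, 0],
    [0, 0, 0],
    [0, 0, 0],
  ],
  grip=[0, 0, 0, 0, 0, 0, 0, 0, 0, 0],
)

```text
time_s: 6.45
eef_pos: [0.4884, -0.1388, 0.066]
eef_rot: [0.0, 0.982, -0.187, 0.0]
wrist_force: [-0.1, -0.1, -0.0]
opening: -0.004
grasp_force: 0.0
```

```bash
python3 go.py 70 0 250; python3 - <<'E'
from bench import vision
from m import *
d=np.array([-.368,-.930]); x=np.array([-.930,.368]); L=np.array([516,-71.7])
c=vision.camera('top');P=cloud(c)*1000
cv2.imwrite('pics/top2.png',cv2.resize(c['color'][130:300,140:340,::-1],None,fx=3,fy=3))
m=red(c); m[:,:200]=0;m[:,340:]=0;m[:160]=0;m[280:]=0
k,l,s,ce=cv2.connectedComponentsWithStats(m.astype(np.uint8))
for i in range(1,k):
    if s[i,4]<5: continue
    v,u=np.nonzero(l==i)
    Q=(ray(c,u*1.,v*1.,.068)*1000)[:,:2]-L
    print(s[i],'s',np.median(Q@d),'x',(Q@x).min(),(Q@x).max(), P[v,u].mean(0))
E
```

```text
now s,x,z 72.6 1.0 66.0 q [-0.51  0.29  1.9  -0.    0.95  1.44] t 6.45 F [-0.1 -0.1 -0. ] op -0.004271442751631136
shift [   1.    -2.6 -184. ] rot [ 0. -0. -0.]
[247 202   7   8  33] s -39.42077340002433 x -21.587535096615113 -0.31153381283321996 [523.16196688 -49.90780589 205.62480936]
[296 240   2   4   5] s 110.18234211400221 x 30.712903207705942 39.03585228048069 [ 443.30475745 -161.22279208   66.8843253 ]
```

View pics/top2.png

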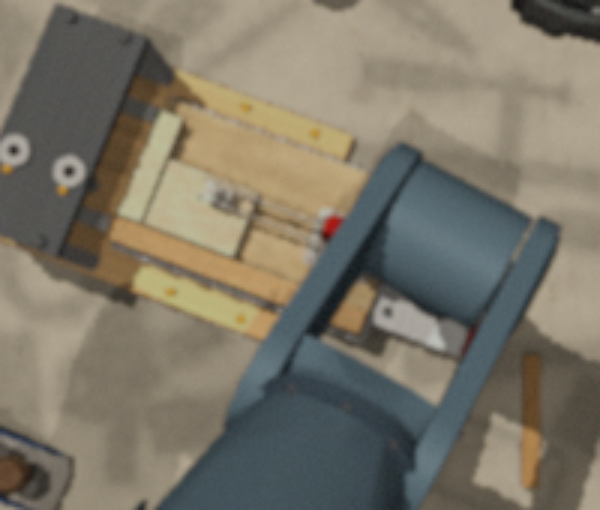

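The shuttle is out by over 100 mm and the handle is still upright, but the arm hides the lip (red sliver at crop (470,340)). I'll rise, pass over the handle to its back side, then measure the lip in the clear.

Emit:
play_rows(
  xyz=[
    [0, 0, -40],
    [0, 0, -90],
    [0, 0, -140],
    [0, 0, -190],
    [0, 0, -215],
    [0, -25, -215],
    [0, -65, -215],
    [0, -105, -215],
    [0, -143, -215],
    [0, -143, -215],
  ],
  rot=[
    [0, 0, 0],
    [0, 0, 0],
    [0, 0, 0],
    [0, 0, 0],
    [0, 0, 0],
    [0, 0, 0],
    [0, 0, 0],
    [0, 0, 0],
    [0, 0, 0],
    [0, 0, 0],
  ],
  grip=[0, 0, 0, 0, 0, 0, 0, 0, 0, 0],
)

```text
time_s: 7.75
eef_pos: [0.5413, -0.0039, 0.2809]
eef_rot: [-0.0, 0.983, -0.186, -0.0]
wrist_force: [-0.3, -0.3, -0.0]
opening: -0.003
grasp_force: 0.0
```

```bash
python3 go.py -70 0 190; cat > look.py <<'E'
from bench import vision
from m import *
import sys
d=np.array([-.368,-.930]); x=np.array([-.930,.368]); L=np.array([516,-71.7])
c=vision.camera('top');P=cloud(c)*1000
cv2.imwrite(sys.argv[1],cv2.resize(c['color'][130:300,140:340,::-1],None,fx=3,fy=3))
m=red(c); m[:,:200]=0;m[:,340:]=0;m[:160]=0;m[280:]=0
k,l,s,ce=cv2.connectedComponentsWithStats(m.astype(np.uint8))
for i in range(1,k):
    if s[i,4]<5: continue
    v,u=np.nonzero(l==i)
    Q=(ray(c,u*1.,v*1.,.068)*1000)[:,:2]-L; Z=P[v,u]
    print(s[i],'lip s',np.median(Q@d).round(1),'x',(Q@x).min().round(),(Q@x).max().round(),'depth s,x,z',((Z[:,:2]-L)@d).mean().round(1),((Z[:,:2]-L)@x).mean().round(1),Z[:,2].mean().round())
E
python3 look.py pics/top3.png
```

```text
now s,x,z -72.3 1.4 280.9 q [-0.23  0.08  1.66  0.    1.41  1.72] t 7.75 F [-0.3 -0.3 -0. ] op -0.0031582971211538075
shift [ 1.4  2.4 90.9] rot [-0.     0.     0.003]
[247 202  10  10  68] lip s -34.2 x -21.0 3.0 depth s,x,z -19.0 2.8 202.0
[299 211  10  27  46] lip s 111.6 x -52.0 21.0 depth s,x,z 111.9 -14.1 56.0
[294 239   5  10  15] lip s 111.4 x 27.0 53.0 depth s,x,z 111.3 41.5 67.0
```

View pics/top3.png

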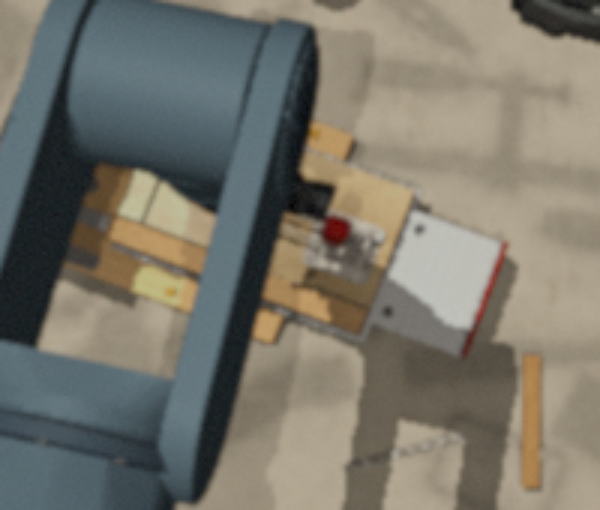

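```bash
python3 - <<'E'
from m import *
c=dict(np.load('top.npz'))
d=np.array([-.368,-.930]); x=np.array([-.930,.368]); L=np.array([516,-71.7])
Q=ray(c,110+np.array([594,572,507,486.])/4,120+np.array([225,278,436,498.])/4,.015)[:,:2]*1000-L
print(Q@d,Q@x)
r=np.array([[507.8,179.9],[693.95,106.0],[725.7,185.9],[539.5,259.8]])-L
print(r@d, r@x)
E
```

```text
[-52.960956   -53.77735797 -55.79674659 -53.67318774] [-101.58697743  -60.9710565    58.1826262   103.12562068]
[-230.9704 -230.7466 -316.7376 -316.943 ] [ 100.2148 -100.0999 -100.2242  100.137 ]
```

The lip now measures 112 mm beyond where it started. The bed end and bridge both show it began about 6 mm out, so travel is about 118 mm and the shuttle is at the stop, with the handle still closed at crop (336,232). Next I'll come down behind the handle.

Emit:
play_rows(
  xyz=[
    [0, 0, 15],
    [0, 0, 35],
    [0, 0, 55],
    [0, 0, 70],
    [0, 0, 81],
    [0, 0, 81],
    [0, 5, 81],
    [0, 10, 81],
    [0, 15, 81],
    [0, 18, 81],
  ],
  rot=[
    [0, 0, 0],
    [0, 0, 0],
    [0, 0, 0],
    [0, 0, 0],
    [0, 0, 0],
    [0, 0, 0],
    [0, 0, 0],
    [0, 0, 0],
    [0, 0, 0],
    [0, 0, 0],
  ],
  grip=[0, 0, 0, 0, 0, 0, 0, 0, 0, 0],
)

```text
time_s: 9.05
eef_pos: [0.5344, -0.023, 0.2003]
eef_rot: [0.0, 0.982, -0.188, 0.0]
wrist_force: [-0.3, 0.2, -0.5]
opening: -0.0
grasp_force: 0.0
```

```bash
python3 go.py -46 0 200
```

```text
now s,x,z -52.0 0.9 200.3 q [-0.27  0.14  1.76 -0.    1.24  1.68] t 9.05 F [-0.3  0.2 -0.5] op -0.0003718878083976142
shift [0.9 6.  0.3] rot [-0.    -0.    -0.001]
```

Emit:
play_rows(
  xyz=[
    [0, 6, 0],
    [0, 12, 1],
    [0, 18, 2],
    [0, 24, 3],
    [0, 30, 4],
    [0, 36, 6],
    [0, 42, 8],
    [0, 48, 11],
    [0, 53, 14],
    [0, 58, 18],
  ],
  rot=[
    [0, 0, 0],
    [0, 0, 0],
    [0, 0, 0],
    [0, 0, 0],
    [0, 0, 0],
    [0, 0, 0],
    [0, 0, 0],
    [0, 0, 0],
    [0, 0, 0],
    [0, 0, 0],
  ],
  grip=[0, 0, 0, 0, 0, 0, 0, 0, 0, 0],
)

```text
time_s: 10.3
eef_pos: [0.513, -0.0769, 0.1819]
eef_rot: [0.0, 0.982, -0.188, 0.0]
wrist_force: [0.7, 0.9, 1.8]
opening: -0.004
grasp_force: 0.8
```

```bash
python3 go.py 24 0 170
```

```text
now s,x,z 6.0 0.9 181.9 q [-0.38  0.13  1.81 -0.    1.2   1.57] t 10.3 F [0.7 0.9 1.8] op -0.003997642089123419
shift [ 0.9 18.  11.9] rot [ 0. -0. -0.]
```

Emit:
play_rows(
  xyz=[
    [0, 3, 2],
    [0, 6, 4],
    [0, 9, 7],
    [0, 12, 9],
    [0, 14, 11],
    [0, 16, 12],
    [0, 18, 12],
    [0, 20, 13],
    [0, 20, 13],
    [0, 20, 13],
  ],
  rot=[
    [0, 0, 0],
    [0, 0, 0],
    [0, 0, 0],
    [0, 0, 0],
    [0, 0, 0],
    [0, 0, 0],
    [0, 0, 0],
    [0, 0, 0],
    [0, 0, 0],
    [0, 0, 0],
  ],
  grip=[0, 0, 0, 0, 0, 0, 0, 0, 0, 0],
)

```text
time_s: 11.55
eef_pos: [0.5056, -0.0952, 0.1689]
eef_rot: [0.0, 0.982, -0.188, -0.0]
wrist_force: [0.5, -0.6, -0.1]
opening: -0.001
grasp_force: 0.1
```

```bash
python3 go.py 24 0 170
```

```text
now s,x,z 25.7 1.1 168.9 q [-0.42  0.14  1.83 -0.    1.17  1.53] t 11.55 F [ 0.5 -0.6 -0.1] op -0.001494598756631268
shift [ 1.  -1.7 -1.1] rot [ 0.  0. -0.]
```

Emit:
play_rows(
  xyz=[
    [0, 1, 1],
    [0, 2, 2],
    [0, 3, 3],
    [0, 4, 4],
    [0, 5, 5],
    [0, 6, 6],
    [0, 7, 7],
    [0, 8, 8],
    [0, 8, 8],
    [0, 8, 8],
  ],
  rot=[
    [0, 0, 0],
    [0, 0, 0],
    [0, 0, 0],
    [0, 0, 0],
    [0, 0, 0],
    [0, 0, 0],
    [0, 0, 0],
    [0, 0, 0],
    [0, 0, 0],
    [0, 0, 0],
  ],
  grip=[0, 0, 0, 0, 0, 0, 0, 0, 0, 0],
)

```text
time_s: 12.8
eef_pos: [0.5053, -0.0977, 0.1665]
eef_rot: [-0.004, 0.982, -0.187, 0.002]
wrist_force: [-6.9, 27.4, 41.0]
opening: 0.0
grasp_force: 23.4
```

```bash
python3 go.py 24 0 170
```

```text
now s,x,z 28.1 0.3 166.5 q [-0.43  0.14  1.84  0.01  1.16  1.52] t 12.8 F [-6.9 27.4 41. ] op 0.00010409343315195394
shift [ 0.4 -4.2 -3.5] rot [-0.009 -0.003  0.001]
```

The force now reads about 50 N, so the lever is against its solid stop. I'll back off and rise.

Emit:
play_rows(
  xyz=[
    [0, -5, -5],
    [0, -10, -10],
    [0, -16, -20],
    [0, -22, -40],
    [0, -25, -65],
    [0, -25, -90],
    [0, -50, -115],
    [0, -85, -120],
    [0, -120, -120],
    [0, -120, -120],
  ],
  rot=[
    [0, 0, 0],
    [0, 0, 0],
    [0, 0, 0],
    [0, 0, 0],
    [0, 0, 0],
    [0, 0, 0],
    [0, 0, 0],
    [0, 0, 0],
    [0, 0, 0],
    [0, 0, 0],
  ],
  grip=[0, 0, 0, 0, 0, 0, 0, 0, 0, 0],
)

```text
time_s: 14.05
eef_pos: [0.5473, 0.0105, 0.281]
eef_rot: [-0.0, 0.982, -0.186, -0.0]
wrist_force: [-0.4, -1.1, 0.2]
opening: 0.001
grasp_force: 0.0
```

```bash
python3 go.py; python3 look.py pics/top4.png
```

```text
now s,x,z -88.0 1.1 281.0 q [-0.2   0.09  1.64  0.    1.41  1.75] t 14.05 F [-0.4 -1.1  0.2] op 0.0007788748035179705
[259 209  27  13 183] lip s 23.0 x -16.0 4.0 depth s,x,z 28.6 0.4 145.0
[294 211  15  38  63] lip s 111.4 x -52.0 53.0 depth s,x,z 111.3 3.3 79.0
```

View pics/top4.png

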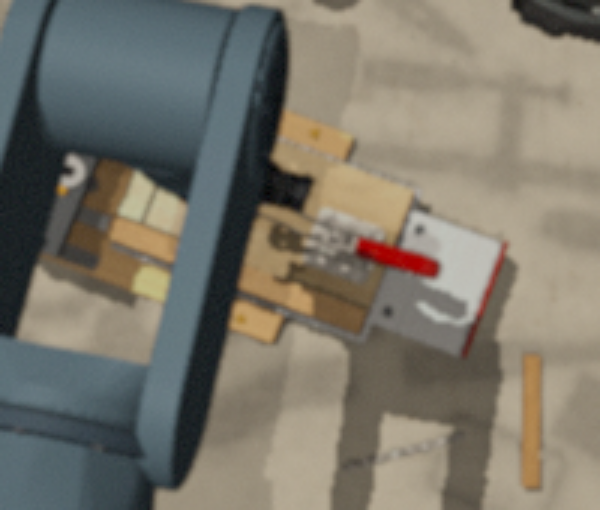

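The handle now leans toward the lip, from (360,245) to (438,268), and the lip has not moved, so the shuttle is still at its stop. The nearby dowel is where it was and the arm is clear.

```bash
python3 -c "
from bench import ctrl
print(ctrl.hand_in())"
```

```text
the job is handed in; nothing more can be done
None
```

The job is handed in, with no verdict returned: I drew the shuttle out by its lip to the front stop (about 118 mm by camera), then pushed the clamp lever to its open stop, with no pinching and no loose item approached.

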